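# Re-rack four optics in reverse order

## Robot

A 7-joint arm with a two-finger parallel gripper is mounted at the origin on a cart in front of the work surface, level with it; the furniture and walls round the work are solid. World frame = base frame: x ahead of the robot, y to its left, z up, the work surface at z = 0. Lengths are in m, angles in rad, forces in N, time in s.
With the tool pointing down it reaches from about 0.4 to 0.85 m from the base axis. Payload 10.4 kg.
Tool frame: the origin (TCP) lies at the very end of the fingers, on their centre line; the grasp point (between the pads) lies 19 mm behind it; y points along the fingers, x is the direction in which the jaws open and shut, and the axes are right-handed (so a half turn about y gives the same grasp; the last joint's range is limited). The gripper opens to 87 mm and grips with 3 to 60 N. Pads are 19 mm wide; open, the fingers measure 117 mm over their backs; the gripper's body (75 mm by 190 mm) begins 51 mm behind the grasp point.
Start: joints at [-1.322, 0.332, -0.065, 1.46, 0.022, 1.35, -0.088], TCP at [0.168, 0.602, 0.223] pointing down, gripper open.
Joint ranges: [-2.6, 2.6], [-0.5, 2.12], [-1.47, 1.34], [0.16, 2.42], [-1.27, 4.41], [0.06, 2.06], [-2.6, 2.6]. Speed limits (rad/s): [2.22, 2.22, 2.79, 2.79, 3.14, 3.14, 3.14].

## Interface

Orientations are given as a unit quaternion [x, y, z, w].
In Python, from bench import readout, vision, r gives the robot as it stands.
- The arm moves only by the tool arm_command, never from a script. Its argument "targets" is a list that holds one entry, the list of rows, each a list of 6 numbers: the shift along the tool's x, y, z in m, then the turn, a rotation vector about the tool's x, y, z in degrees. A call has 1 to 12 rows; each row shifts and turns the commanded pose from where the row before left it, along the tool's axes as they then stand; what a row does not reach is not made up. A row lasts 1/12 s, in which the tool goes at most 41.7 mm and 7.16 degrees, less where a joint would pass 70% of its speed; a pose out of reach is approached as far as the arm can. A call is refused whole if a number of a shift passes 0.0417 or a number of a turn 7.16, either way. A call with a gripper value outside its range is refused whole. "hand" is the opening, from 0 (shut) to 1 (fully open), set as the call begins (left out, the last holds). The fingers move at their own pace and stop on an object; "grip_force" is the grip in N (left out, the last holds). Time passes only in rows, so rows that do not move let the fingers close. It gives the time, the measured TCP pose, the force and the opening at its end, in the units of the state.
- readout.read_state(): the state, without advancing time (a new reading comes with each control period).
- vision.camera(name): name is "side" or "top" or "wrist"; returns a dict with "pixels" (480x640x3 uint8, blue, green, red), "fovy" (degrees; the focal length in pixels is half the picture's height over the tangent of half this angle, whatever the lens; pixels are square), "cx", "cy" (the principal point, pixels), "R" (3x3) and "t" (3): a world point X has camera coordinates R X + t; the wrist camera has in their place "mount" (4x4, takes a point from camera to tool coordinates, whose origin is the TCP and whose axes are the tool frame's). Camera axes: x right, y down, z forward; pixel columns grow to the right and rows downward; lengths in m; the calibration is good to about 2 mm. The wrist camera is an equidistant fisheye: a pixel r from the principal point sees the ray r / f radians off the axis. A picture is of the moment at which its call begins: read the wrist's pose just before it. There is no depth.
- r.close_job(): hands the job in, once; it reports no verdict.
The state is a dict: "time": time; "joint_positions": joint angles; "joint_vel": joint speeds; "joint_torque": joint torques, N m; "ee_pos": TCP position; "eef_rot": TCP orientation; "ft_force": force on the tool from outside, world axes, zero at the start; "torque": the same for the moment, N m; "width": finger opening in m.
Only numpy, scipy, OpenCV 4.12 (cv2) and the standard library are available. Lean on these libraries where they do the work, as an engineer would, in place of code of your own. Each camera call takes 0.05 s, during which the arm holds its last target.

## Task

The beam will enter from the other end, so move the four optics from the narrow rail to the grey four-pocket rack in reverse order: the one at the left end of the rail goes into the right-end pocket of the rack, the next one into the pocket beside it, and so on, until the one at the right end of the rail stands in the left-end pocket. Left and right are as seen from the robot; stand every optic upright, flat on the floor of its own pocket, and let go of it.

Things in the scene. Friction and masses are not known exactly. Their poses are not given: they have to be found in the camera images.
- lens_tube_center (a point): Lens tube: plain upright cylinder, diameter 34 mm, 62 mm tall, dark, with knurled bands (under 0.5 mm proud) and a round glass lens filling most of its top. About 150 g. Point: its centre, half-way up; z up, x and y within 4 degrees of its seat's at the start. Grip it across the row (along x), at its centre or a little above.
- splitter_center (a point): Beam-splitter housing: upright square block 38 x 38 mm, 54 tall, with a round window in each side and a square cover with a diagonal line on top. Its flat sides face along its x and y. About 150 g. Point: its centre, half-way up; z up, x and y within 4 degrees of its seat's at the start. Grip it across the row (along x), at its centre or a little above.
- collimator_center (a point): Collimator: upright hexagonal prism, 32 mm across the flats (37 mm across corners), 58 mm tall, small round window in the top; one pair of flats faces along its x. About 150 g. Point: its centre, half-way up; z up, x and y within 4 degrees of its seat's at the start. Grip it across the row (along x), at its centre or a little above.
- pedestal_center (a point): Pedestal post: round foot of 40 mm diameter and 8 mm thick, round stem of 24 mm diameter above it (gripped here), collar of 30 mm diameter over the top 6 mm; 60 mm tall in all. About 150 g. Point: its centre, half-way up; z up, x and y within 4 degrees of its seat's at the start. Grip it across the row (along x), at its centre or a little above.
- lens_tube_seat: Fixed carrier block on the rail, 56 x 56 mm, 12 mm thick, top face 26 mm above the breadboard, with a raised rim 3 mm high, round, 40 mm inner diameter, in which the lens tube stands at the start, foot on the top face. Origin: centre of its underside; axes parallel to the rail's. It stays on the rail and so shows which place that part came from.
- splitter_seat: Fixed carrier block on the rail, 56 x 56 mm, 12 mm thick, top face 26 mm above the breadboard, with a raised rim 3 mm high, square, 44 mm inner width, in which the beam splitter stands at the start, foot on the top face. Origin: centre of its underside; axes parallel to the rail's. It stays on the rail and so shows which place that part came from.
- collimator_seat: Fixed carrier block on the rail, 56 x 56 mm, 12 mm thick, top face 26 mm above the breadboard, with a raised rim 3 mm high, hexagonal, 38 mm inner width across flats, in which the collimator stands at the start, foot on the top face. Origin: centre of its underside; axes parallel to the rail's. It stays on the rail and so shows which place that part came from.
- pedestal_seat: Fixed carrier block on the rail, 56 x 56 mm, 12 mm thick, top face 26 mm above the breadboard, with a raised rim 3 mm high, round, 46 mm inner diameter, in which the pedestal post stands at the start, foot on the top face. Origin: centre of its underside; axes parallel to the rail's. It stays on the rail and so shows which place that part came from.
- rail: Fixed rail, 44 x 300 mm, 14 mm high, on the breadboard, whose top is 100 mm above the table; four carriers in a row at y = +105, +35, -35 and -105 mm from left to right, in random order. Origin: centre of its underside; +y along the row to the left as seen from the robot (turned at most 17 degrees), x across, z up. It lies left or right of the rack. Neighbouring parts stand only 30 to 40 mm apart.
- rack: Fixed grey rack, 78 x 300 mm, 13 mm high, with four equal square pockets in a row, each 58 x 58 mm and 5 mm deep, pocket floor 8 mm above the breadboard (108 above the table). Origin: centre of its underside; y along the row, +y to the left as seen from the robot (turned by at most 17 degrees), z up. Pocket centres at x = 0, y = +105, +35, -35 and -105 mm, from left to right.
Not all that is in view belongs to the job. What is shaped like the part that bears lens_tube_center but blue is not meant.

How it is judged:
By the outcome, as a careful person would: the job done as asked, in the order asked, and still so for the second after the job is handed in, with the robot touching nothing.
It also fails if it takes over 112 s, if anything falls off the work surface, if the arm or the gripper's body presses on something with over 40 N, if the wrist force passes 120 N, or if a joint passes its speed limit or range.

## Working session

There is one attempt and no reset: what is moved stays moved. The work goes in short steps, Python scripts to look and compute and a tool call to move; the robot and the scene stay as the last step left them, time stands still between calls to the robot, and variables do not carry over. Pictures are saved under pics/ and viewed, and the job is handed in when it is done.

Besides the shell and the picture viewer there is one more tool, called after ">>>" in YAML: its name, and indented under it one key for each argument. arm_command: Moves the arm, as the interface text tells. Its arguments: {"type":"object","properties":{"targets":{"type":"array","items":{"type":"array","items":{"type":"array","items":{"type":"number"}}}},"hand":{"type":"number"},"grip_force":{"type":"number"}},"required":["targets"]}

```bash
mkdir -p pics; ls; cat > h.py <<'E'
import numpy as np, cv2
from scipy.spatial.transform import Rotation as Ro
from bench import readout, vision, r
E
python3 - <<'E'
from h import *
s=readout.read_state()
for k,v in s.items(): print(k,np.round(v,4))
for n in ["side","top","wrist"]:
    c=vision.camera(n); cv2.imwrite(f"pics/{n}0.png",c["pixels"])
    print(n,{k:np.round(v,4).tolist() for k,v in c.items() if k!="pixels"})
E
```

```text
pics
time 0.0
joint_positions [-1.3216  0.3329 -0.0647  1.4609  0.0216  1.3499 -0.0885]
joint_vel [-0.0001  0.0009  0.0008 -0.0003 -0.0014  0.0017  0.0011]
joint_torque [-1.70000e-03 -6.23242e+01  2.37000e-02 -3.89896e+01 -6.15000e-02
  3.98000e-02  2.00000e-04]
ee_pos [0.1677 0.6017 0.2218]
eef_rot [ 0.5634  0.4273 -0.428  -0.5628]
ft_force [ 0.0698  0.7821 -0.4412]
torque [ 0.0144 -0.0116 -0.0295]
width 0.0867
side {'fovy': 47.9936, 'cx': 321.8652, 'cy': 244.3946, 'R': [[-0.5813, -0.8137, 0.0084], [-0.5401, 0.3781, -0.7519], [0.6086, -0.4416, -0.6593]], 't': [0.3408, 0.3398, 1.0705]}
top {'fovy': 45.1705, 'cx': 304.3342, 'cy': 234.0666, 'R': [[0.0263, -0.9995, 0.0162], [-0.9898, -0.0283, -0.1397], [0.1401, -0.0124, -0.9901]], 't': [0.0304, 0.5036, 1.5332]}
wrist {'fovy': 65.7065, 'cx': 319.5202, 'cy': 236.4624, 'mount': [[1.0, 0.0005, 0.0006, -0.0005], [-0.0005, -0.272, 0.9623, -0.1612], [0.0006, -0.9623, -0.272, 0.0739], [0.0, 0.0, 0.0, 1.0]]}
```

View pics/top0.png

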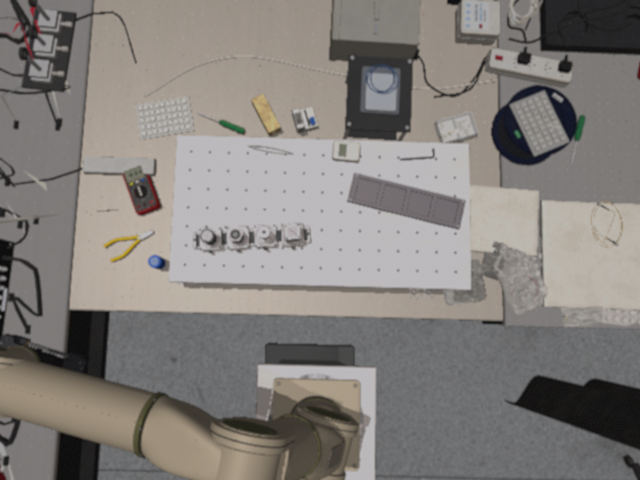

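View pics/side0.png

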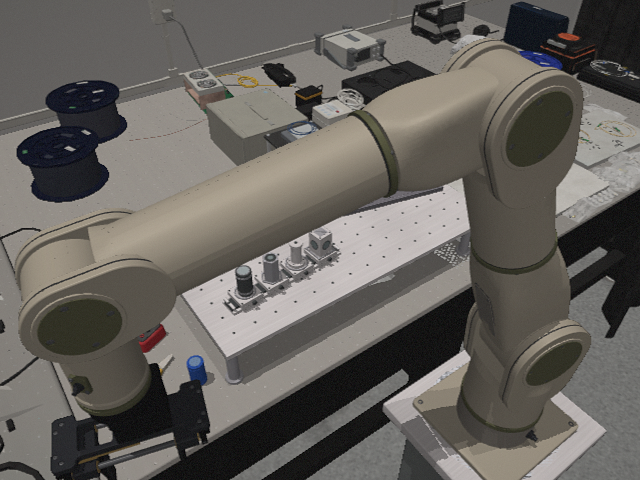

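View pics/wrist0.png

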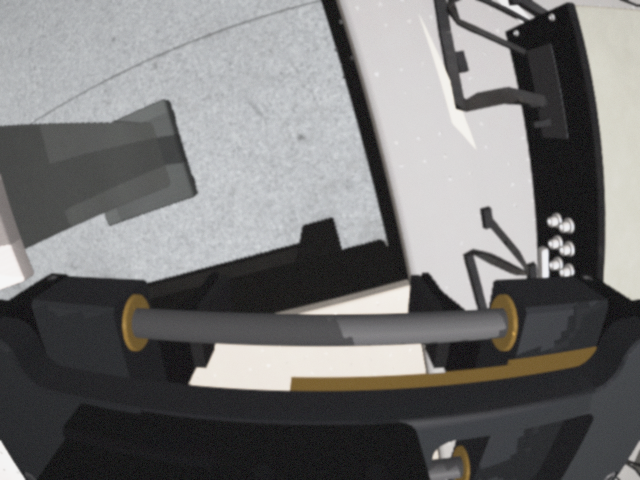

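```bash
cat >> h.py <<'E'
def ray(c,px,py,pose=None):
    f=240/np.tan(np.radians(c["fovy"]/2)); u=np.array([px-c["cx"],py-c["cy"]])
    if "R" in c:
        d=c["R"].T@np.array([u[0]/f,u[1]/f,1]); return -np.asarray(c["R"]).T@c["t"], d/np.linalg.norm(d)
    rr=np.hypot(*u); th=rr/f; d=np.array([*(np.sin(th)*u/max(rr,1e-9)),np.cos(th)])
    M=np.asarray(c["mount"]); p,q=pose; A=Ro.from_quat(q).as_matrix()
    return A@M[:3,3]+p, A@M[:3,:3]@d
def onz(c,px,py,z,pose=None):
    o,d=ray(c,px,py,pose); return o+d*(z-o[2])/d[2]
def proj(c,X,pose=None):
    f=240/np.tan(np.radians(c["fovy"]/2))
    if "R" in c: x=np.asarray(c["R"])@X+c["t"]; return f*x[0]/x[2]+c["cx"],f*x[1]/x[2]+c["cy"]
    M=np.asarray(c["mount"]); p,q=pose; A=Ro.from_quat(q).as_matrix()
    x=M[:3,:3].T@(A.T@(np.asarray(X)-p)-M[:3,3]); s=np.hypot(x[0],x[1]); th=np.arctan2(s,x[2])
    return f*th*x[0]/s+c["cx"],f*th*x[1]/s+c["cy"]
def snap(n):
    s=readout.read_state(); c=vision.camera(n); return c,(np.array(s["ee_pos"]),np.array(s["eef_rot"]))
E
python3 - <<'E'
from h import *
c=vision.camera("top")
im=c["pixels"]
cv2.imwrite("pics/top0z.png",cv2.resize(im[150:280,180:480],None,fx=2.6,fy=2.6,interpolation=cv2.INTER_CUBIC))
for a in [(208,236),(236,236),(265,236),(294,234)]: print(onz(c,*a,0.186).round(3))
for a in [(356,174),(465,201),(349,198),(460,227)]: print(onz(c,*a,0.113).round(3))
A=Ro.from_quat(readout.read_state()["eef_rot"]).as_matrix(); print(A.round(3))
E
```

```text
[0.47  0.282 0.186]
[0.472 0.213 0.186]
[0.474 0.142 0.186]
[0.481 0.071 0.186]
[ 0.655 -0.086  0.113]
[ 0.591 -0.372  0.113]
[ 0.59  -0.069  0.113]
[ 0.522 -0.359  0.113]
[[ 0.268 -0.    -0.963]
 [ 0.963 -0.001  0.268]
 [-0.001 -1.    -0.   ]]
```

View pics/top0z.png

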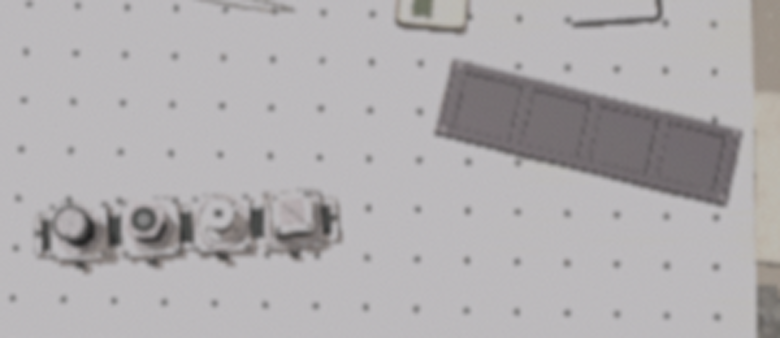

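>>> arm_command:
  targets:
    - [[-0.02,-0.01,-0.03,0,0,0],[-0.02,-0.01,-0.032,0,0,0],[-0.02,-0.01,-0.032,0,0,0],[-0.02,0,-0.032,0,0,0],[-0.02,0,-0.032,0,0,0],[-0.02,0,-0.032,0,0,0],[-0.02,0,-0.032,0,0,0],[-0.02,0,-0.032,0,0,0],[-0.02,0,-0.032,0,0,0],[-0.02,0,-0.032,0,0,0],[-0.02,0,-0.032,0,0,0],[-0.02,0,-0.032,0,0,0]]
  hand: 1
  grip_force: 20

```text
time: 1.2
ee_pos: [0.4722, 0.2667, 0.2526]
eef_rot: [-0.563, -0.428, 0.428, 0.563]
ft_force: [0.1, 0.7, -0.4]
width: 0.0868
```

>>> arm_command:
  targets:
    - [[-0.02,0,-0.032,0,0,0],[-0.02,0,-0.032,0,0,0],[-0.02,0,-0.032,0,0,0],[0,0,0,0,0,0],[0,0,0,0,0,0],[0,0,0,0,0,0]]

```text
time: 1.7
ee_pos: [0.5474, 0.1852, 0.2523]
eef_rot: [-0.563, -0.428, 0.428, 0.563]
ft_force: [-0.5, 0.9, 0.2]
width: 0.0866
```

```bash
python3 - <<'E'
from h import *
c,p=snap("wrist"); cv2.imwrite("pics/w1.png",c["pixels"]); np.savez("w1.npz",p=p[0],q=p[1])
print(p, readout.read_state()["joint_positions"])
E
```

```text
(array([0.54736437, 0.18523328, 0.25226232]), array([-0.56287566, -0.4275542 ,  0.42780462,  0.56333969])) [-0.6862119   0.21265966  0.32977098  1.56295158 -0.07035526  1.3780092
  0.95074041]
```

View pics/w1.png

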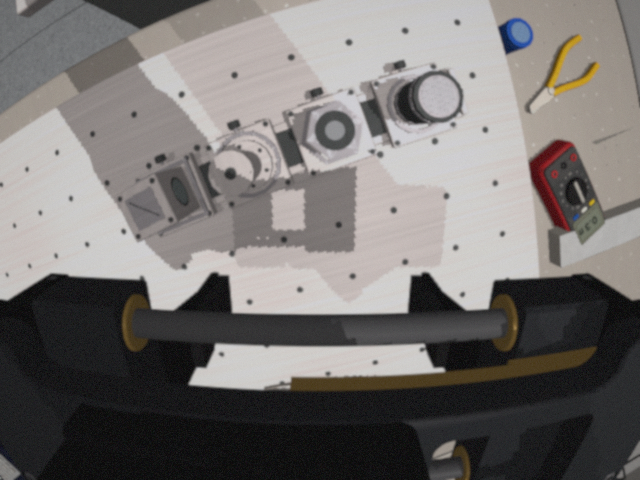

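```bash
python3 - <<'E'
from h import *
c=vision.camera("wrist"); d=np.load("w1.npz"); p=(d["p"],d["q"])
P=[]
for a,z in [((439,97),.188),((336,130),.184),((232,171),.186),((145,208),.180)]:
    P.append(onz(c,*a,z,p)); print(P[-1].round(4))
im=c["pixels"]; cv2.imwrite("pics/w1z.png",cv2.resize(im[50:250,100:480],None,fx=2.1,fy=2.1,interpolation=cv2.INTER_CUBIC))
P=np.array(P)[:,:2]; s=np.array([105,35,-35,-105])/1000
ym=(s@P)/(s@s); print("ctr",P.mean(0),"scale",np.linalg.norm(ym),"yaw",np.degrees(np.arctan2(-ym[0],ym[1])))
E
```

```text
[0.4711 0.2825 0.188 ]
[0.4762 0.2151 0.184 ]
[0.4825 0.1463 0.186 ]
[0.4876 0.0764 0.18  ]
ctr [0.47937487 0.18009768] scale 0.9849353651620629 yaw 4.648989908037578
```

View pics/w1z.png

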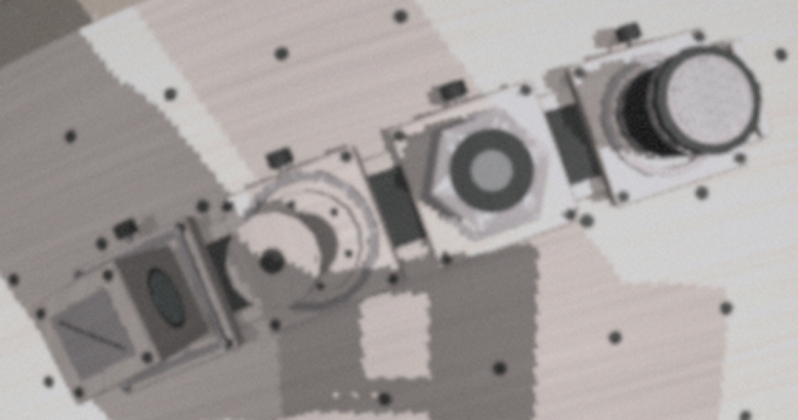

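>>> arm_command:
  targets:
    - [[-0.032,0,-0.016,0,0,0],[-0.032,0,-0.016,0,0,0],[-0.032,0,-0.016,0,0,0],[-0.032,0,-0.016,0,0,0],[-0.032,0,-0.016,0,0,0],[-0.032,0,-0.016,0,0,0],[-0.032,0,-0.016,0,0,0],[-0.032,0,-0.016,0,0,0],[-0.032,0,-0.016,0,0,0],[-0.032,0,-0.016,0,0,0],[-0.032,0,-0.016,0,0,0],[-0.032,0,-0.016,0,0,0]]

```text
time: 2.8
ee_pos: [0.6301, -0.2365, 0.2525]
eef_rot: [-0.562, -0.429, 0.428, 0.563]
ft_force: [1.1, -0.3, -0.2]
width: 0.087
```

>>> arm_command:
  targets:
    - [[0,0,0,0,0,0],[0,0,0,0,0,0],[0,0,0,0,0,0],[0,0,0,0,0,0]]

```text
time: 3.13
ee_pos: [0.6301, -0.2343, 0.2525]
eef_rot: [-0.562, -0.429, 0.428, 0.563]
ft_force: [0.2, 0.4, 0.9]
width: 0.0869
```

```bash
python3 - <<'E'
from h import *
c,p=snap("wrist"); cv2.imwrite("pics/w2.png",c["pixels"]); np.savez("w2.npz",p=p[0],q=p[1])
print(p, readout.read_state()["joint_positions"])
E
```

```text
(array([ 0.63014977, -0.23425513,  0.25251613]), array([-0.56216682, -0.42888249,  0.42813215,  0.56278871])) [-0.09001862  0.46109747  0.55400215  1.29935348 -0.23940519  1.44626125
  1.74829167]
```

View pics/w2.png

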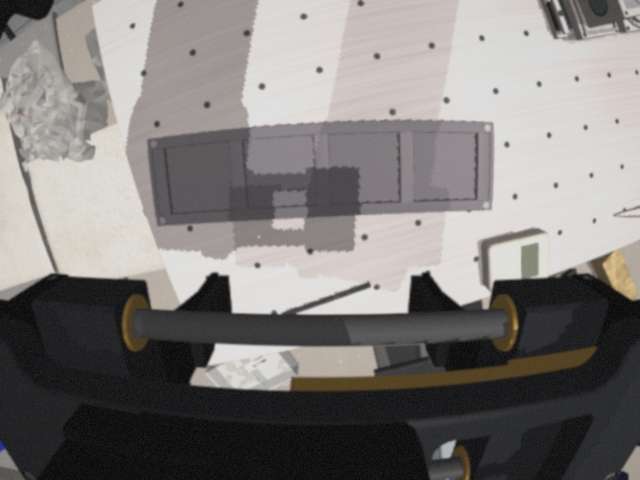

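```bash
python3 - <<'E'
from h import *
c=vision.camera("wrist"); d=np.load("w2.npz"); p=(d["p"],d["q"])
P=[onz(c,*a,.113,p)[:2] for a in [(150,139),(492,123),(492,209),(158,224)]]
P=np.array(P);print(P.round(4)); ctr=P.mean(0)
y=((P[1]-P[0])+(P[2]-P[3]))/2; x=((P[3]-P[0])+(P[2]-P[1]))/2
print(ctr,np.linalg.norm(y),np.linalg.norm(x),np.degrees(np.arctan2(-y[0],y[1])),np.degrees(np.arctan2(x[1],x[0])))
u=y/np.linalg.norm(y)
for s in (.105,.035,-.035,-.105): print(s,(ctr+s*u).round(4), np.round(proj(c,[*(ctr+s*u),.113],p)))
im=c["pixels"]; cv2.imwrite("pics/w2z.png",cv2.resize(im[100:240,130:510],None,fx=2.1,fy=2.1,interpolation=cv2.INTER_CUBIC))
E
```

```text
[[ 0.5185 -0.3544]
 [ 0.5826 -0.0678]
 [ 0.6571 -0.0826]
 [ 0.5916 -0.3726]]
[ 0.58743869 -0.21937128] 0.2954541521069688 0.07561761657710356 -12.656511408988512 -12.612012260810209
0.105 [ 0.6104 -0.1169] [448. 166.]
0.035 [ 0.5951 -0.1852] [366. 168.]
-0.035 [ 0.5798 -0.2535] [280. 172.]
-0.105 [ 0.5644 -0.3218] [198. 178.]
```

View pics/w2z.png

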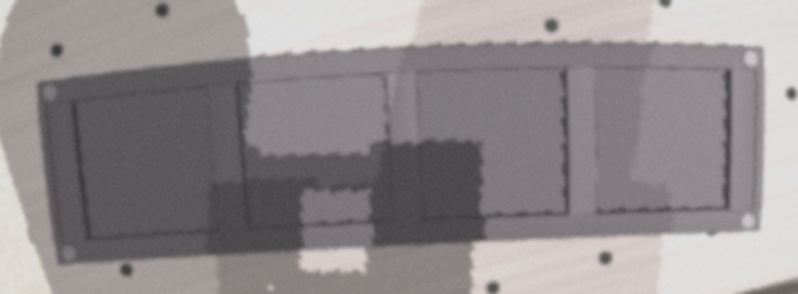

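```bash
cat >> h.py <<'E'
def pose(x,y,z,yaw):
    t=np.radians(yaw); A=np.array([[np.cos(t),0,-np.sin(t)],[np.sin(t),0,np.cos(t)],[0,-1,0]])
    T=np.eye(4);T[:3,:3]=A;T[:3,3]=[x,y,z];return T
def cur():
    s=readout.read_state();T=np.eye(4);T[:3,:3]=Ro.from_quat(s["eef_rot"]).as_matrix();T[:3,3]=s["ee_pos"];return T
def go(*tgt,n=None):
    from scipy.linalg import logm,expm
    D=np.linalg.inv(cur())@pose(*tgt)
    ang=np.degrees(np.linalg.norm(Ro.from_matrix(D[:3,:3]).as_rotvec()))
    n=n or int(np.ceil(max(np.linalg.norm(D[:3,3])/.038,ang/6.8,1)))
    S=expm(np.real(logm(D))/n); w=np.degrees(Ro.from_matrix(S[:3,:3]).as_rotvec())
    print("total",(D[:3,3]*1000).round(1),"turn",round(ang,2),"| n",n,"row",S[:3,3].round(4).tolist(),w.round(2).tolist())
E
python3 - <<'E'
from h import *
go(.471,.284,.25,4.65)
go(.471,.284,.25,4.65,n=20)
E
```

```text
total [457.7   3.1 291.2] turn 69.93 | n 15 row [0.0162, 0.0002, 0.0349] [-0.0, 4.66, 0.0]
total [457.7   3.1 291.2] turn 69.93 | n 20 row [0.0119, 0.0001, 0.0263] [-0.0, 3.5, 0.0]
```

>>> arm_command:
  targets:
    - [[0.012,0,0.0263,0,3.5,0],[0.012,0,0.0263,0,3.5,0],[0.012,0,0.0263,0,3.5,0],[0.012,0,0.0263,0,3.5,0],[0.012,0,0.0263,0,3.5,0],[0.012,0,0.0263,0,3.5,0],[0.012,0,0.0263,0,3.5,0],[0.012,0,0.0263,0,3.5,0],[0.012,0,0.0263,0,3.5,0],[0.012,0,0.0263,0,3.5,0],[0.012,0,0.0263,0,3.5,0],[0.012,0,0.0263,0,3.5,0]]

```text
time: 4.23
ee_pos: [0.4555, 0.0572, 0.2531]
eef_rot: [-0.679, -0.197, 0.196, 0.679]
ft_force: [0.2, -0.0, -0.3]
width: 0.0869
```

>>> arm_command:
  targets:
    - [[0.012,0,0.0263,0,3.5,0],[0.012,0,0.0263,0,3.5,0],[0.012,0,0.0263,0,3.5,0],[0.012,0,0.0263,0,3.5,0],[0.012,0,0.0263,0,3.5,0],[0.012,0,0.0263,0,3.5,0],[0.012,0,0.0263,0,3.5,0],[0.012,0,0.0263,0,3.5,0],[0,0,0,0,0,0],[0,0,0,0,0,0],[0,0,0,0,0,0]]

```text
time: 5.15
ee_pos: [0.4736, 0.2833, 0.2526]
eef_rot: [0.707, 0.028, -0.028, -0.706]
ft_force: [-1.2, -0.8, -1.2]
width: 0.087
```

```bash
python3 - <<'E'
from h import *
c,p=snap("wrist"); cv2.imwrite("pics/w3.png",c["pixels"]); np.savez("w3.npz",p=p[0],q=p[1])
print(p[0], readout.read_state()["joint_positions"])
go(.471,.284,.25,4.65)
E
```

```text
[0.47360388 0.28332938 0.25260737] [-0.78340543  0.15116018  0.18219517  1.62281336 -0.02764179  1.36990728
 -0.52025111]
total [-2.7  2.8  1.4] turn 0.21 | n 1 row [-0.0027, 0.0028, 0.0014] [0.0, -0.21, 0.02]
```

View pics/w3.png

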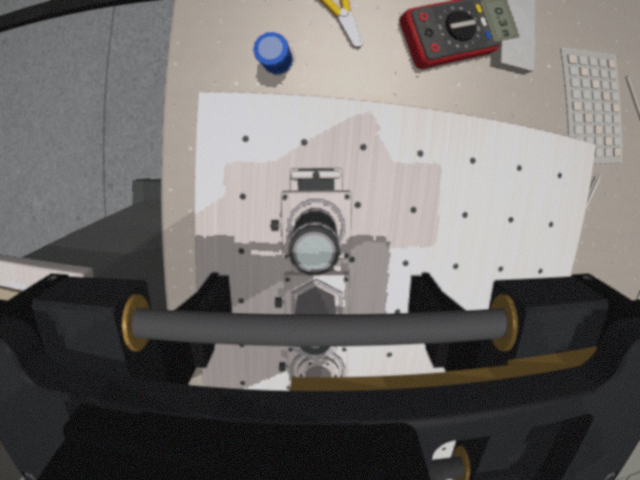

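```bash
python3 - <<'E'
from h import *
c=vision.camera("wrist"); d=np.load("w3.npz"); p=(d["p"],d["q"])
print(onz(c,314,251,.188,p), onz(c,316,178,.114,p),onz(c,316,330,.184,p))
P=[onz(c,*a,.126,p) for a in [(283,192),(350,192),(285,274),(347,272)]]
print(np.round(P,4))
im=c["pixels"]; cv2.imwrite("pics/w3z.png",cv2.resize(im[150:390,220:420],None,fx=2.5,fy=2.5,interpolation=cv2.INTER_CUBIC))
E
```

```text
[0.4705455  0.28355439 0.188     ] [0.46817288 0.32134454 0.114     ] [0.47635057 0.22350195 0.184     ]
[[0.4432 0.3098 0.126 ]
 [0.4956 0.314  0.126 ]
 [0.4485 0.2412 0.126 ]
 [0.4998 0.2472 0.126 ]]
```

View pics/w3z.png

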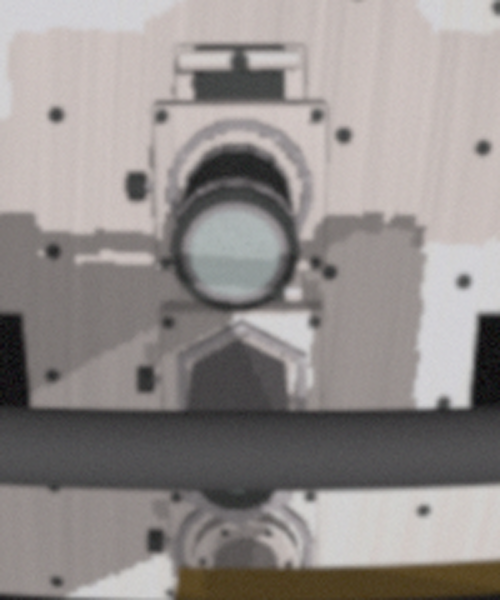

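>>> arm_command:
  targets:
    - [[-0.0025,0.02,0.001,0,0,0],[0,0.03,0,0,0,0],[0,0.03,0,0,0,0],[0,0.02,0,0,0,0],[0,0.01,0,0,0,0],[0,0,0,0,0,0],[0,0,0,0,0,0]]

```text
time: 5.83
ee_pos: [0.4718, 0.2841, 0.1435]
eef_rot: [-0.706, -0.027, 0.027, 0.707]
ft_force: [-0.5, 0.6, 0.2]
width: 0.0877
```

>>> arm_command:
  targets:
    - [[0,0,0,0,0,0],[0,0,0,0,0,0],[0,0,0,0,0,0],[0,0,0,0,0,0],[0,0,0,0,0,0],[0,0,0,0,0,0],[0,0,0,0,0,0],[0,0,0,0,0,0],[0,0,0,0,0,0],[0,0,0,0,0,0]]
  hand: 0
  grip_force: 20

```text
time: 6.67
ee_pos: [0.4712, 0.2843, 0.1425]
eef_rot: [0.707, 0.027, -0.027, -0.707]
ft_force: [-0.0, -0.0, 1.0]
width: 0.0337
```

>>> arm_command:
  targets:
    - [[0,0,0,0,0,0],[0,-0.01,0,0,0,0],[0,-0.02,0,0,0,0],[0,-0.03,0,0,0,0],[0,-0.03,0,0,0,0],[0,0,0,0,0,0],[0,0,0,0,0,0]]

```text
time: 7.25
ee_pos: [0.4722, 0.2848, 0.2346]
eef_rot: [-0.706, -0.028, 0.026, 0.707]
ft_force: [-0.2, -0.4, -2.4]
width: 0.0338
```

```bash
python3 - <<'E'
from h import *
c,p=snap("wrist"); cv2.imwrite("pics/w4.png",c["pixels"])
print(p[0])
go(.5644,-.3225,.235,-12.6)
go(.5644,-.3225,.235,-12.6,n=20)
E
```

```text
[0.4722192  0.28475143 0.23460774]
total [  45.9   -2.4 -612.1] turn 17.02 | n 17 row [0.0077, -0.0001, -0.0354] [-0.0, 1.0, 0.0]
total [  45.9   -2.4 -612.1] turn 17.02 | n 20 row [0.0066, -0.0001, -0.0301] [-0.0, 0.85, 0.0]
```

View pics/w4.png

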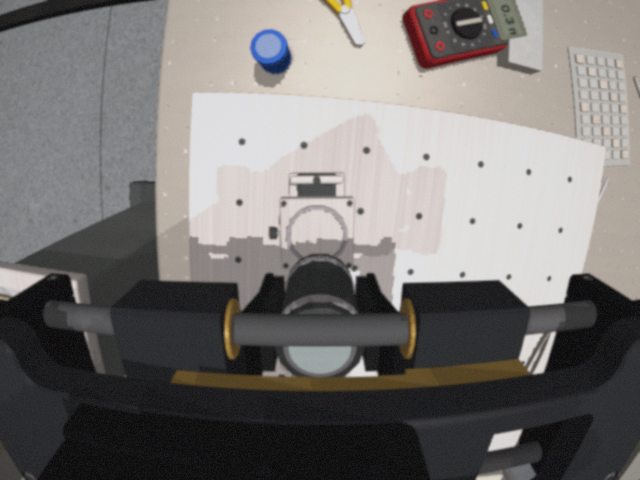

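>>> arm_command:
  targets:
    - [[0.0066,0,-0.03,0,0.85,0],[0.0066,0,-0.03,0,0.85,0],[0.0066,0,-0.03,0,0.85,0],[0.0066,0,-0.03,0,0.85,0],[0.0066,0,-0.03,0,0.85,0],[0.0066,0,-0.03,0,0.85,0],[0.0066,0,-0.03,0,0.85,0],[0.0066,0,-0.03,0,0.85,0],[0.0066,0,-0.03,0,0.85,0],[0.0066,0,-0.03,0,0.85,0],[0.0066,0,-0.03,0,0.85,0],[0.0066,0,-0.03,0,0.85,0]]

```text
time: 8.3
ee_pos: [0.5482, -0.077, 0.2311]
eef_rot: [0.706, -0.037, 0.035, -0.706]
ft_force: [0.6, -0.0, -2.1]
width: 0.0332
```

>>> arm_command:
  targets:
    - [[0.0066,0,-0.03,0,0.85,0],[0.0066,0,-0.03,0,0.85,0],[0.0066,0,-0.03,0,0.85,0],[0.0066,0,-0.03,0,0.85,0],[0.0066,0,-0.03,0,0.85,0],[0.0066,0,-0.03,0,0.85,0],[0.0066,0,-0.03,0,0.85,0],[0.0066,0,-0.03,0,0.85,0],[0,0,0,0,0,0],[0,0,0,0,0,0],[0,0,0,0,0,0]]

```text
time: 9.22
ee_pos: [0.5642, -0.3201, 0.2311]
eef_rot: [-0.702, 0.078, -0.077, 0.703]
ft_force: [-0.2, -0.8, -2.2]
width: 0.0337
```

```bash
python3 - <<'E'
from h import *
c,p=snap("wrist"); cv2.imwrite("pics/w5.png",c["pixels"]); np.savez("w5.npz",p=p[0],q=p[1])
print(p[0])
go(.5644,-.3225,.1255,-12.6)
im=c["pixels"].copy()
ctr=np.array([.5875,-.2197]);u=np.array([np.sin(np.radians(12.6)),np.cos(np.radians(12.6))]);x=np.array([u[1],-u[0]])
for s in (.105,.035,-.035,-.105):
    for a in (-1,1):
        for b in (-1,1):
            q=proj(c,[*(ctr+u*(s+a*.029)+x*b*.029),.113],p); cv2.circle(im,(int(q[0]),int(q[1])),3,(0,0,255),1)
cv2.imwrite("pics/w5a.png",im)
E
```

```text
[ 0.56421665 -0.32008797  0.23105376]
total [  0.6 105.9  -3.2] turn 0.15 | n 3 row [0.0002, 0.0353, -0.0011] [-0.02, 0.03, -0.03]
```

View pics/w5a.png

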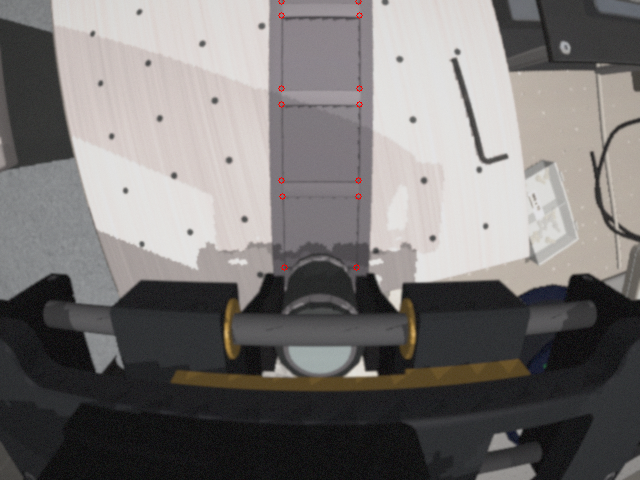

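>>> arm_command:
  targets:
    - [[0.0005,0.03,-0.0025,0,0,0],[0,0.03,0,0,0,0],[0,0.025,0,0,0,0],[0,0.012,0,0,0,0],[0,0.005,0,0,0,0],[0,0.002,0,0,0,0],[0,0.001,0,0,0,0],[0,0,0,0,0,0],[0,0,0,0,0,0]]

```text
time: 10.02
ee_pos: [0.5652, -0.3235, 0.1289]
eef_rot: [0.703, -0.077, 0.078, -0.703]
ft_force: [0.0, -0.3, -2.5]
width: 0.0336
```

```bash
python3 - <<'E'
from h import *
c,p=snap("wrist"); s=readout.read_state(); print(p[0],np.round(s["ft_force"],1))
go(.5644,-.3225,.1255,-12.6)
E
```

```text
[ 0.56521442 -0.32350537  0.12887029] [ 0.1  0.4 -1.9]
total [-0.9  3.2  0.8] turn 0.11 | n 1 row [-0.0009, 0.0032, 0.0008] [0.01, 0.03, 0.1]
```

>>> arm_command:
  targets:
    - [[0,0.001,0,0,0,0],[0,0.001,0,0,0,0],[0,0.001,0,0,0,0],[0,0,0,0,0,0],[0,0,0,0,0,0]]

```text
time: 10.48
ee_pos: [0.5646, -0.3232, 0.1246]
eef_rot: [-0.703, 0.077, -0.077, 0.703]
ft_force: [-0.2, 0.0, -0.2]
width: 0.0335
```

>>> arm_command:
  targets:
    - [[0,0.0005,0,0,0,0],[0,0,0,0,0,0],[0,0,0,0,0,0]]

```text
time: 10.73
ee_pos: [0.5647, -0.3232, 0.1246]
eef_rot: [-0.703, 0.077, -0.078, 0.703]
ft_force: [-2.3, 2.2, 5.2]
width: 0.0338
```

>>> arm_command:
  targets:
    - [[0,0,0,0,0,0],[0,0,0,0,0,0],[0,0,0,0,0,0],[0,0,0,0,0,0],[0,0,0,0,0,0],[0,0,0,0,0,0],[0,0,0,0,0,0],[0,-0.01,0,0,0,0],[0,-0.03,0,0,0,0],[0,-0.04,0,0,0,0],[0,-0.04,0,0,0,0],[0,0,0,0,0,0]]
  hand: 1

```text
time: 11.73
ee_pos: [0.5668, -0.3253, 0.2535]
eef_rot: [0.704, -0.074, 0.082, -0.702]
ft_force: [1.6, -0.1, 1.5]
width: 0.0869
```

```bash
python3 - <<'E'
from h import *
c,p=snap("wrist"); s=readout.read_state(); print(p[0],np.round(s["ft_force"],1))
cv2.imwrite("pics/w6.png",c["pixels"])
go(.4766,.215,.24,4.65)
E
```

```text
[ 0.56675037 -0.32531944  0.25353869] [-0.4  0.6 -0.8]
total [-205.1    7.3  507.3] turn 17.25 | n 15 row [-0.0088, 0.0006, 0.0355] [0.01, -1.15, 0.03]
```

View pics/w6.png

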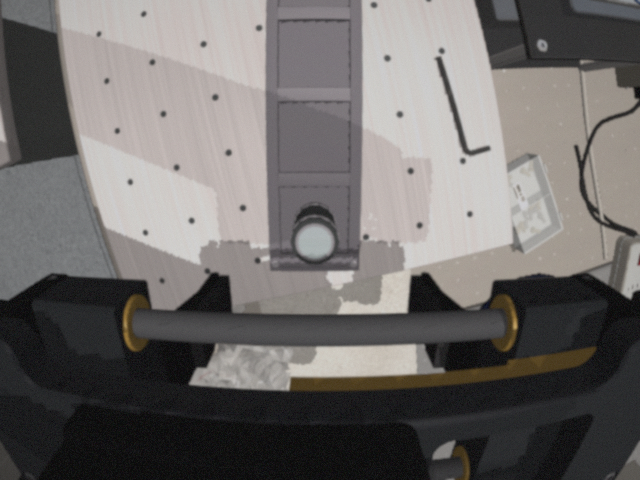

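>>> arm_command:
  targets:
    - [[-0.0083,0.0005,0.0333,0,-1.08,0],[-0.0083,0.0005,0.0333,0,-1.08,0],[-0.0083,0.0005,0.0333,0,-1.08,0],[-0.0083,0.0005,0.0333,0,-1.08,0],[-0.0083,0.0005,0.0333,0,-1.08,0],[-0.0083,0.0005,0.0333,0,-1.08,0],[-0.0083,0.0005,0.0333,0,-1.08,0],[-0.0083,0.0005,0.0333,0,-1.08,0]]

```text
time: 12.45
ee_pos: [0.539, -0.0484, 0.2401]
eef_rot: [-0.707, 0.024, -0.024, 0.707]
ft_force: [1.0, -0.4, -0.9]
width: 0.0874
```

>>> arm_command:
  targets:
    - [[-0.0083,0.0005,0.0333,0,-1.08,0],[-0.0083,0.0005,0.0333,0,-1.08,0],[-0.0083,0.0005,0.0333,0,-1.08,0],[-0.0083,0.0005,0.0333,0,-1.08,0],[-0.0083,0.0005,0.0333,0,-1.08,0],[-0.0083,0.0005,0.0333,0,-1.08,0],[-0.0083,0.0005,0.0333,0,-1.08,0],[-0.0083,0.0005,0.0333,0,-1.08,0],[0,0,0,0,0,0],[0,0,0,0,0,0],[0,0,0,0,0,0]]

```text
time: 13.37
ee_pos: [0.4742, 0.2156, 0.236]
eef_rot: [0.707, 0.029, -0.029, -0.706]
ft_force: [0.2, -0.4, 0.6]
width: 0.0869
```

```bash
python3 - <<'E'
from h import *
c,p=snap("wrist"); s=readout.read_state(); print(p[0],np.round(s["ft_force"],1)); np.savez("w7.npz",p=p[0],q=p[1])
cv2.imwrite("pics/w7.png",c["pixels"])
go(.4766,.215,.140,4.65)
E
```

```text
[0.4741728  0.21558354 0.2359867 ] [ 0.4 -0.   0.7]
total [ 2.2 96.  -0.1] turn 0.05 | n 3 row [0.0007, 0.032, -0.0001] [0.01, -0.01, -0.0]
```

View pics/w7.png

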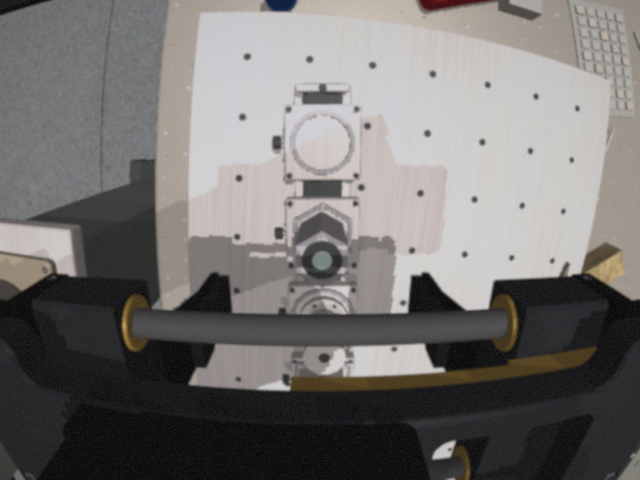

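```bash
python3 - <<'E'
from h import *
c=vision.camera("wrist"); d=np.load("w7.npz"); p=(d["p"],d["q"])
print(onz(c,322,261,.184,p), onz(c,323,144,.129,p))
E
```

```text
[0.47632152 0.21391895 0.184     ] [0.47161055 0.28235073 0.129     ]
```

>>> arm_command:
  targets:
    - [[0.002,0.02,0,0,0,0],[0,0.03,0,0,0,0],[0,0.025,0,0,0,0],[0,0.015,0,0,0,0],[0,0.006,0,0,0,0],[0,0,0,0,0,0],[0,0,0,0,0,0]]

```text
time: 14.05
ee_pos: [0.4767, 0.216, 0.1408]
eef_rot: [-0.706, -0.029, 0.028, 0.707]
ft_force: [0.8, -1.5, 0.6]
width: 0.0872
```

>>> arm_command:
  targets:
    - [[0,0,0,0,0,0],[0,0,0,0,0,0],[0,0,0,0,0,0],[0,0,0,0,0,0],[0,0,0,0,0,0],[0,0,0,0,0,0],[0,0,0,0,0,0],[0,0,0,0,0,0],[0,0,0,0,0,0],[0,0,0,0,0,0]]
  hand: 0

```text
time: 14.88
ee_pos: [0.476, 0.2165, 0.14]
eef_rot: [-0.706, -0.029, 0.029, 0.707]
ft_force: [-0.2, 0.0, -0.1]
width: 0.0314
```

>>> arm_command:
  targets:
    - [[0,0,0,0,0,0],[0,-0.01,0,0,0,0],[0,-0.02,0,0,0,0],[0,-0.03,0,0,0,0],[0,-0.03,0,0,0,0],[0,0,0,0,0,0],[0,0,0,0,0,0]]

```text
time: 15.47
ee_pos: [0.4769, 0.2169, 0.2321]
eef_rot: [-0.706, -0.03, 0.028, 0.707]
ft_force: [-0.3, 0.2, -2.8]
width: 0.0319
```

```bash
python3 - <<'E'
from h import *
c,p=snap("wrist"); s=readout.read_state(); print(p[0],np.round(s["ft_force"],1))
cv2.imwrite("pics/w8.png",c["pixels"])
go(.5798,-.2535,.2305,-12.6,n=16)
E
```

```text
[0.47685256 0.2168605  0.23207397] [-0.4  0.1 -3.7]
total [ 6.480e+01 -3.000e-01 -4.769e+02] turn 17.31 | n 16 row [0.0082, -0.0, -0.029] [-0.0, 1.08, 0.0]
```

View pics/w8.png

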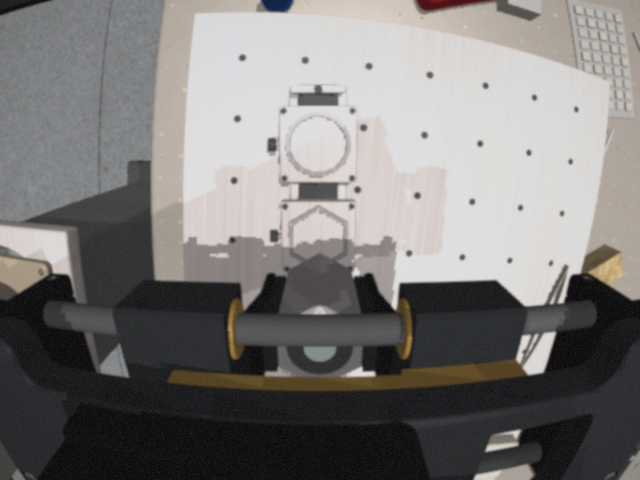

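>>> arm_command:
  targets:
    - [[0.0082,0,-0.029,0,1.08,0],[0.0082,0,-0.029,0,1.08,0],[0.0082,0,-0.029,0,1.08,0],[0.0082,0,-0.029,0,1.08,0],[0.0082,0,-0.029,0,1.08,0],[0.0082,0,-0.029,0,1.08,0],[0.0082,0,-0.029,0,1.08,0],[0.0082,0,-0.029,0,1.08,0]]

```text
time: 16.18
ee_pos: [0.5447, -0.0157, 0.2286]
eef_rot: [0.707, -0.025, 0.024, -0.707]
ft_force: [0.7, 0.7, -1.0]
width: 0.0319
```

>>> arm_command:
  targets:
    - [[0.0082,0,-0.029,0,1.08,0],[0.0082,0,-0.029,0,1.08,0],[0.0082,0,-0.029,0,1.08,0],[0.0082,0,-0.029,0,1.08,0],[0.0082,0,-0.029,0,1.08,0],[0.0082,0,-0.029,0,1.08,0],[0.0082,0,-0.029,0,1.08,0],[0.0082,0,-0.029,0,1.08,0],[0,0,0,0,0,0],[0,0,0,0,0,0],[0,0,0,0,0,0]]

```text
time: 17.1
ee_pos: [0.5788, -0.252, 0.2287]
eef_rot: [-0.703, 0.078, -0.077, 0.703]
ft_force: [-0.3, 0.7, -2.0]
width: 0.0317
```

```bash
python3 - <<'E'
from h import *
s=readout.read_state(); print(np.round(s["ee_pos"],4),np.round(s["ft_force"],1))
go(.5798,-.2535,.124,-12.6)
E
```

```text
[ 0.5788 -0.252   0.2287] [-0.3  0.7 -2. ]
total [  1.5 104.7  -1.3] turn 0.14 | n 3 row [0.0005, 0.0349, -0.0004] [-0.01, 0.01, -0.04]
```

>>> arm_command:
  targets:
    - [[0.0015,0.03,-0.0015,0,0,0],[0,0.03,0,0,0,0],[0,0.025,0,0,0,0],[0,0.012,0,0,0,0],[0,0.005,0,0,0,0],[0,0.002,0,0,0,0],[0,0.001,0,0,0,0],[0,0,0,0,0,0],[0,0,0,0,0,0]]

```text
time: 17.85
ee_pos: [0.581, -0.2547, 0.1264]
eef_rot: [0.703, -0.077, 0.078, -0.703]
ft_force: [-0.9, -0.6, -1.6]
width: 0.032
```

>>> arm_command:
  targets:
    - [[0,0.001,0,0,0,0],[0,0.001,0,0,0,0],[0,0.001,0,0,0,0],[0,0,0,0,0,0],[0,0,0,0,0,0]]

```text
time: 18.27
ee_pos: [0.5804, -0.2546, 0.1221]
eef_rot: [-0.703, 0.077, -0.078, 0.703]
ft_force: [-0.2, -0.5, -0.4]
width: 0.0321
```

>>> arm_command:
  targets:
    - [[0,0.0005,0,0,0,0],[0,0,0,0,0,0],[0,0,0,0,0,0]]

```text
time: 18.52
ee_pos: [0.5804, -0.2545, 0.1221]
eef_rot: [-0.703, 0.077, -0.078, 0.703]
ft_force: [-2.0, 0.9, 4.9]
width: 0.0321
```

>>> arm_command:
  targets:
    - [[0,0,0,0,0,0],[0,0,0,0,0,0],[0,0,0,0,0,0],[0,0,0,0,0,0],[0,0,0,0,0,0],[0,0,0,0,0,0],[0,0,0,0,0,0],[0,-0.01,0,0,0,0],[0,-0.03,0,0,0,0],[0,-0.04,0,0,0,0],[0,-0.04,0,0,0,0],[0,0,0,0,0,0]]
  hand: 1

```text
time: 19.52
ee_pos: [0.5828, -0.2564, 0.2509]
eef_rot: [0.704, -0.074, 0.082, -0.702]
ft_force: [1.3, -0.8, 1.1]
width: 0.0868
```

```bash
python3 - <<'E'
from h import *
c,p=snap("wrist"); s=readout.read_state(); print(p[0],np.round(s["ft_force"],1))
cv2.imwrite("pics/w9.png",c["pixels"])
go(.4822,.145,.24,4.65,n=14)
E
```

```text
[ 0.58278119 -0.25635534  0.25087139] [0.2 0.7 0.1]
total [-184.9    5.4  369.4] turn 17.26 | n 14 row [-0.0094, 0.0005, 0.0281] [0.01, -1.23, 0.03]
```

View pics/w9.png

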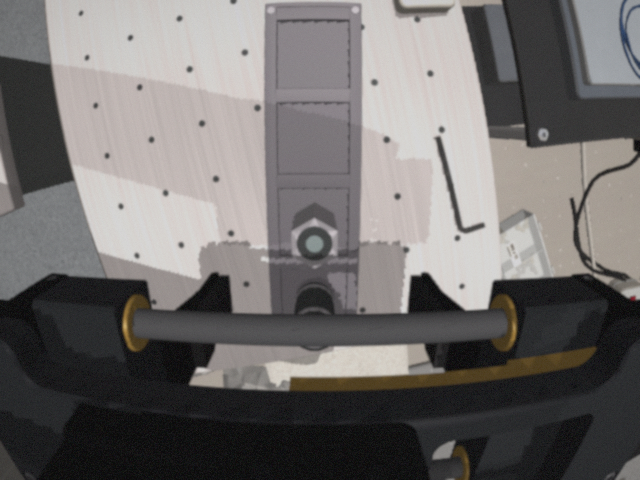

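The collimator (315,243) stands in the second pocket from the right and the lens tube is in the right-end one. Next, the pedestal.

>>> arm_command:
  targets:
    - [[-0.0094,0.0005,0.0281,0,-1.23,0],[-0.0094,0.0005,0.0281,0,-1.23,0],[-0.0094,0.0005,0.0281,0,-1.23,0],[-0.0094,0.0005,0.0281,0,-1.23,0],[-0.0094,0.0005,0.0281,0,-1.23,0],[-0.0094,0.0005,0.0281,0,-1.23,0],[-0.0094,0.0005,0.0281,0,-1.23,0]]

```text
time: 20.15
ee_pos: [0.545, -0.0488, 0.238]
eef_rot: [-0.707, 0.024, -0.024, 0.707]
ft_force: [0.3, -0.9, 1.1]
width: 0.0871
```

>>> arm_command:
  targets:
    - [[-0.0094,0,0.0281,0,-1.23,0],[-0.0094,0,0.0281,0,-1.23,0],[-0.0094,0,0.0281,0,-1.23,0],[-0.0094,0,0.0281,0,-1.23,0],[-0.0094,0,0.0281,0,-1.23,0],[-0.0094,0,0.0281,0,-1.23,0],[-0.0094,0,0.0281,0,-1.23,0],[0,0,0,0,0,0],[0,0,0,0,0,0],[0,0,0,0,0,0]]

```text
time: 20.98
ee_pos: [0.481, 0.1459, 0.238]
eef_rot: [0.707, 0.028, -0.028, -0.706]
ft_force: [0.7, -0.3, 0.3]
width: 0.0868
```

```bash
python3 - <<'E'
from h import *
c,p=snap("wrist"); s=readout.read_state(); print(p[0],np.round(s["ft_force"],1)); np.savez("w10.npz",p=p[0],q=p[1])
cv2.imwrite("pics/w10.png",c["pixels"])
go(.4822,.145,.138,4.65)
E
```

```text
[0.48100175 0.14588763 0.23804097] [-0.8 -1.1  0.3]
total [  0.9 100.1  -0.5] turn 0.11 | n 3 row [0.0003, 0.0334, -0.0002] [0.01, -0.03, 0.0]
```

View pics/w10.png

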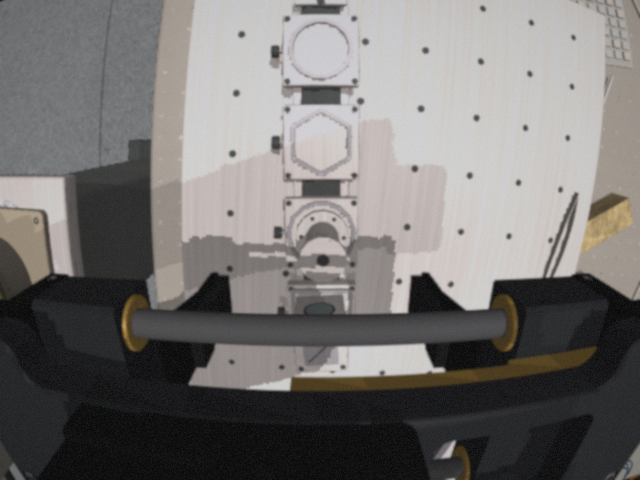

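>>> arm_command:
  targets:
    - [[0.001,0.02,-0.001,0,0,0],[0,0.03,0,0,0,0],[0,0.03,0,0,0,0],[0,0.014,0,0,0,0],[0,0.006,0,0,0,0],[0,0,0,0,0,0],[0,0,0,0,0,0]]

```text
time: 21.62
ee_pos: [0.4826, 0.1452, 0.1388]
eef_rot: [-0.706, -0.028, 0.028, 0.707]
ft_force: [-0.3, -1.0, 0.5]
width: 0.0869
```

>>> arm_command:
  targets:
    - [[0,0,0,0,0,0],[0,0,0,0,0,0],[0,0,0,0,0,0],[0,0,0,0,0,0],[0,0,0,0,0,0],[0,0,0,0,0,0],[0,0,0,0,0,0],[0,0,0,0,0,0],[0,0,0,0,0,0],[0,0,0,0,0,0],[0,0,0,0,0,0]]
  hand: 0

```text
time: 22.53
ee_pos: [0.4821, 0.1457, 0.1381]
eef_rot: [-0.706, -0.029, 0.029, 0.707]
ft_force: [1.0, -0.3, 0.0]
width: 0.0288
```

>>> arm_command:
  targets:
    - [[0,0,0,0,0,0],[0,-0.01,0,0,0,0],[0,-0.02,0,0,0,0],[0,-0.03,0,0,0,0],[0,-0.03,0,0,0,0],[0,0,0,0,0,0],[0,0,0,0,0,0]]

```text
time: 23.12
ee_pos: [0.4827, 0.146, 0.2299]
eef_rot: [-0.706, -0.03, 0.028, 0.707]
ft_force: [0.3, -0.4, -2.3]
width: 0.0289
```

```bash
python3 - <<'E'
from h import *
c,p=snap("wrist"); s=readout.read_state(); print(p[0],np.round(s["ft_force"],1))
cv2.imwrite("pics/w11.png",c["pixels"])
go(.5955,-.1858,.230,-12.6,n=12)
E
```

```text
[0.48270751 0.14595763 0.22991082] [ 0.2 -0.3 -2.7]
total [  86.4   -1.8 -339.6] turn 17.24 | n 12 row [0.0111, -0.0001, -0.0271] [-0.0, 1.44, 0.0]
```

View pics/w11.png

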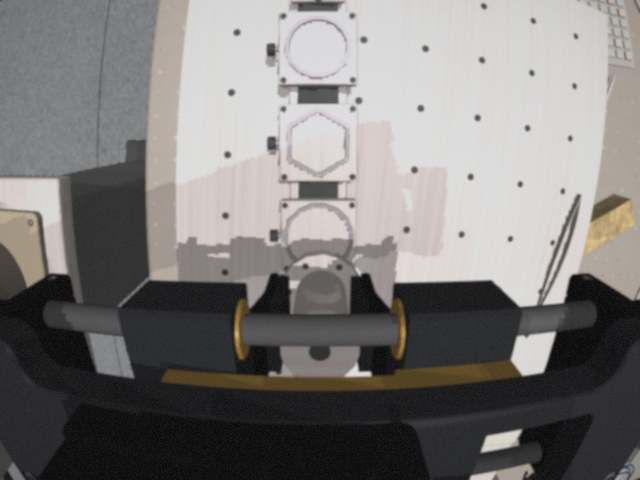

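>>> arm_command:
  targets:
    - [[0.0055,0,-0.0135,0,0.72,0],[0.0111,0,-0.027,0,1.44,0],[0.0111,0,-0.027,0,1.44,0],[0.0111,0,-0.027,0,1.44,0],[0.0111,0,-0.027,0,1.44,0],[0.0111,0,-0.027,0,1.44,0],[0.0111,0,-0.027,0,1.44,0]]

```text
time: 23.75
ee_pos: [0.5557, -0.031, 0.2267]
eef_rot: [0.707, -0.031, 0.029, -0.706]
ft_force: [0.6, 0.2, -1.8]
width: 0.0286
```

>>> arm_command:
  targets:
    - [[0.0111,0,-0.027,0,1.44,0],[0.0111,0,-0.027,0,1.44,0],[0.0111,0,-0.027,0,1.44,0],[0.0111,0,-0.027,0,1.44,0],[0.0111,0,-0.027,0,1.44,0],[0.0055,0,-0.0135,0,0.72,0],[0,0,0,0,0,0],[0,0,0,0,0,0],[0,0,0,0,0,0]]

```text
time: 24.5
ee_pos: [0.5955, -0.1831, 0.2272]
eef_rot: [-0.703, 0.078, -0.077, 0.703]
ft_force: [-0.4, 1.1, -2.7]
width: 0.0288
```

```bash
python3 - <<'E'
from h import *
c,p=snap("wrist"); s=readout.read_state(); print(p[0],np.round(s["ft_force"],1),s["width"])
cv2.imwrite("pics/w12.png",c["pixels"])
go(.5955,-.1858,.122,-12.6)
E
```

```text
[ 0.59550211 -0.18314839  0.22715458] [-0.   0.4 -2.8] 0.02881895288611272
total [  0.6 105.4  -3.1] turn 0.11 | n 3 row [0.0002, 0.0351, -0.001] [-0.01, 0.02, -0.02]
```

View pics/w12.png

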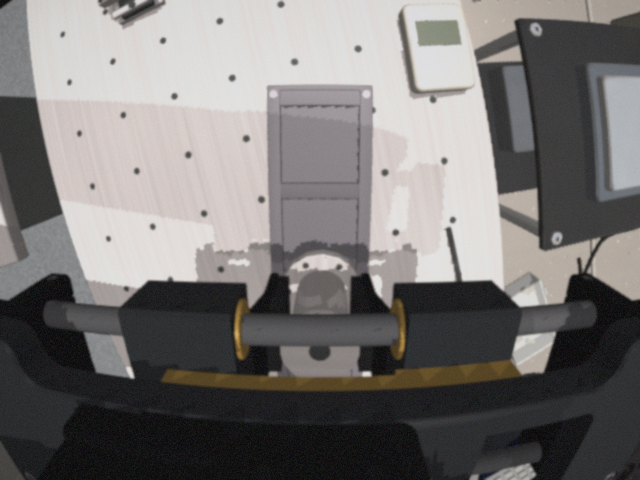

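>>> arm_command:
  targets:
    - [[0.0005,0.03,-0.003,0,0,0],[0,0.03,0,0,0,0],[0,0.025,0,0,0,0],[0,0.012,0,0,0,0],[0,0.005,0,0,0,0],[0,0.002,0,0,0,0],[0,0.001,0,0,0,0],[0,0,0,0,0,0],[0,0,0,0,0,0]]

```text
time: 25.3
ee_pos: [0.5963, -0.1874, 0.1244]
eef_rot: [-0.703, 0.077, -0.079, 0.703]
ft_force: [0.1, -0.3, -2.3]
width: 0.0284
```

>>> arm_command:
  targets:
    - [[0,0.001,0,0,0,0],[0,0.001,0,0,0,0],[0,0.001,0,0,0,0],[0,0,0,0,0,0],[0,0,0,0,0,0]]

```text
time: 25.72
ee_pos: [0.5958, -0.1873, 0.1202]
eef_rot: [-0.703, 0.078, -0.078, 0.703]
ft_force: [-0.4, 1.2, -1.0]
width: 0.029
```

>>> arm_command:
  targets:
    - [[0,0.0005,0,0,0,0],[0,0,0,0,0,0],[0,0,0,0,0,0]]

```text
time: 25.97
ee_pos: [0.596, -0.1873, 0.12]
eef_rot: [-0.703, 0.077, -0.078, 0.703]
ft_force: [1.3, -0.1, 3.4]
width: 0.0285
```

>>> arm_command:
  targets:
    - [[0,0,0,0,0,0],[0,0,0,0,0,0],[0,0,0,0,0,0],[0,0,0,0,0,0],[0,0,0,0,0,0],[0,0,0,0,0,0],[0,0,0,0,0,0],[0,-0.01,0,0,0,0],[0,-0.03,0,0,0,0],[0,-0.04,0,0,0,0],[0,-0.04,0,0,0,0],[0,0,0,0,0,0]]
  hand: 1

```text
time: 26.97
ee_pos: [0.5983, -0.1887, 0.2488]
eef_rot: [0.703, -0.074, 0.082, -0.702]
ft_force: [0.6, -0.8, 1.5]
width: 0.0866
```

```bash
python3 - <<'E'
from h import *
c,p=snap("wrist"); s=readout.read_state(); print(p[0],np.round(s["ft_force"],1))
cv2.imwrite("pics/w13.png",c["pixels"])
go(.488,.0755,.24,4.65,n=10)
E
```

```text
[ 0.59829704 -0.18874697  0.24880974] [-0.  -1.1 -0.8]
total [-164.6    3.9  233.4] turn 17.31 | n 10 row [-0.0132, 0.0005, 0.0255] [0.0, -1.73, 0.05]
```

View pics/w13.png

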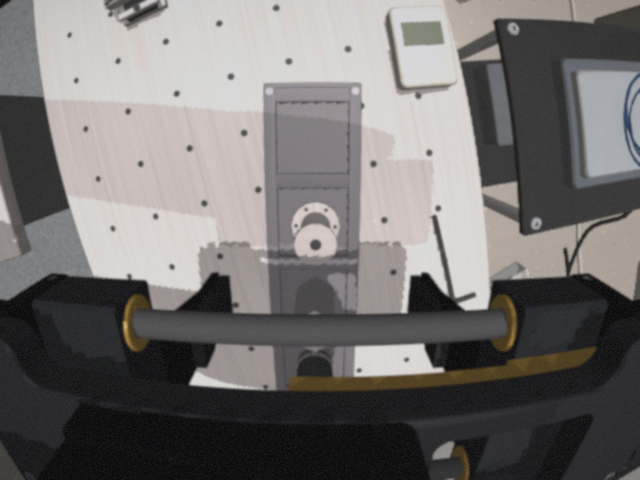

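The pedestal (316,240) stands upright in the third pocket. Next, the splitter.

>>> arm_command:
  targets:
    - [[-0.0132,0.0005,0.0255,0,-1.73,0],[-0.0132,0.0005,0.0255,0,-1.73,0],[-0.0132,0.0005,0.0255,0,-1.73,0],[-0.0132,0.0005,0.0255,0,-1.73,0],[-0.0132,0,0.0255,0,-1.73,0],[-0.0132,0,0.0255,0,-1.73,0],[-0.0132,0,0.0255,0,-1.73,0],[-0.0132,0,0.0255,0,-1.73,0],[-0.0132,0,0.0255,0,-1.73,0],[-0.0132,0,0.0255,0,-1.73,0],[0,0,0,0,0,0],[0,0,0,0,0,0]]

```text
time: 28.02
ee_pos: [0.4854, 0.0782, 0.2377]
eef_rot: [-0.706, -0.03, 0.03, 0.707]
ft_force: [-0.3, -0.3, 0.4]
width: 0.0868
```

>>> arm_command:
  targets:
    - [[0,0,0,0,0,0],[0,0,0,0,0,0]]

```text
time: 28.18
ee_pos: [0.4864, 0.0758, 0.2375]
eef_rot: [0.707, 0.028, -0.028, -0.706]
ft_force: [0.8, -0.9, -0.4]
width: 0.0871
```

```bash
python3 - <<'E'
from h import *
c,p=snap("wrist"); s=readout.read_state(); print(p[0],np.round(s["ft_force"],1)); np.savez("w14.npz",p=p[0],q=p[1])
cv2.imwrite("pics/w14.png",c["pixels"])
go(.488,.0755,.138,4.65)
E
```

```text
[0.4864163  0.07579326 0.23754635] [-0.1  0.3 -0.5]
total [ 1.5 99.5 -0.4] turn 0.12 | n 3 row [0.0005, 0.0332, -0.0001] [0.0, -0.04, -0.0]
```

View pics/w14.png

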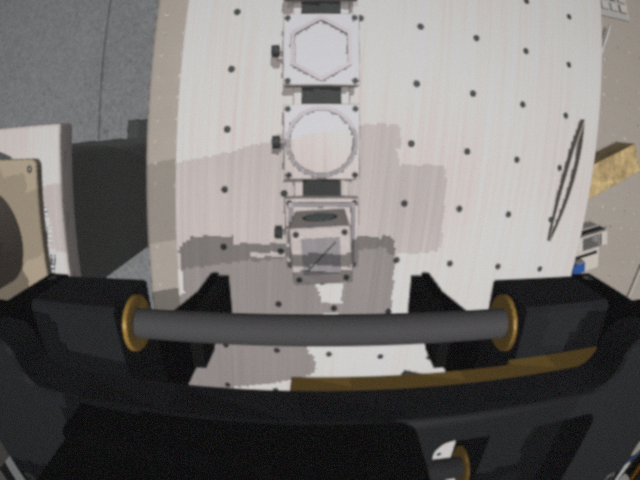

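>>> arm_command:
  targets:
    - [[0.0015,0.02,-0.0005,0,0,0],[0,0.03,0,0,0,0],[0,0.03,0,0,0,0],[0,0.014,0,0,0,0],[0,0.0055,0,0,0,0],[0,0,0,0,0,0],[0,0,0,0,0,0]]

```text
time: 28.82
ee_pos: [0.4882, 0.0763, 0.1388]
eef_rot: [-0.707, -0.029, 0.028, 0.707]
ft_force: [0.2, 0.2, 0.5]
width: 0.0869
```

>>> arm_command:
  targets:
    - [[0,0,0,0,0,0],[0,0,0,0,0,0],[0,0,0,0,0,0],[0,0,0,0,0,0],[0,0,0,0,0,0],[0,0,0,0,0,0],[0,0,0,0,0,0],[0,0,0,0,0,0],[0,0,0,0,0,0],[0,0,0,0,0,0]]
  hand: 0

```text
time: 29.65
ee_pos: [0.4875, 0.0767, 0.138]
eef_rot: [-0.706, -0.029, 0.029, 0.707]
ft_force: [-1.1, 0.1, -0.3]
width: 0.0381
```

>>> arm_command:
  targets:
    - [[0,0,0,0,0,0],[0,-0.01,0,0,0,0],[0,-0.02,0,0,0,0],[0,-0.03,0,0,0,0],[0,-0.03,0,0,0,0],[0,0,0,0,0,0],[0,0,0,0,0,0]]

```text
time: 30.23
ee_pos: [0.4884, 0.0768, 0.2299]
eef_rot: [-0.706, -0.03, 0.028, 0.707]
ft_force: [-0.3, -0.2, -2.6]
width: 0.0385
```

```bash
python3 - <<'E'
from h import *
c,p=snap("wrist"); s=readout.read_state(); print(p[0],np.round(s["ft_force"],1))
cv2.imwrite("pics/w15.png",c["pixels"])
go(.6107,-.1175,.230,-12.6,n=8)
E
```

```text
[0.48843213 0.07683544 0.22993705] [ 0.2 -0.6 -2.2]
total [ 106.9   -1.7 -203.6] turn 17.27 | n 8 row [0.0167, -0.0002, -0.0236] [-0.0, 2.16, 0.0]
```

View pics/w15.png

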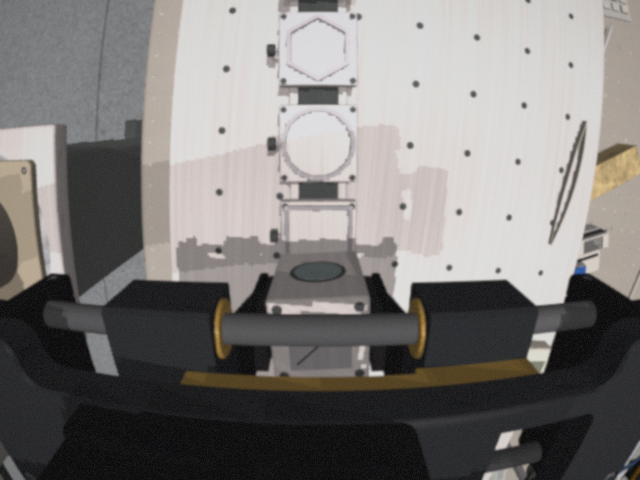

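>>> arm_command:
  targets:
    - [[0.0084,0,-0.0118,0,1.08,0],[0.0167,0,-0.0236,0,2.16,0],[0.0167,0,-0.0236,0,2.16,0],[0.0167,0,-0.0236,0,2.16,0],[0.0167,0,-0.0236,0,2.16,0],[0.0167,0,-0.0236,0,2.16,0],[0.0167,0,-0.0236,0,2.16,0],[0.0167,0,-0.0236,0,2.16,0],[0.0084,0,-0.0118,0,1.08,0],[0,0,0,0,0,0],[0,0,0,0,0,0],[0,0,0,0,0,0]]

```text
time: 31.28
ee_pos: [0.6105, -0.117, 0.2272]
eef_rot: [-0.703, 0.078, -0.077, 0.703]
ft_force: [-0.1, -0.2, -1.7]
width: 0.0384
```

```bash
python3 - <<'E'
from h import *
c,p=snap("wrist"); s=readout.read_state(); print(p[0],np.round(s["ft_force"],1),s["width"])
go(.6107,-.1175,.122,-12.6)
E
```

```text
[ 0.61049161 -0.11702215  0.22719203] [-0.3  0.5 -2.1] 0.038459069343477995
total [  0.4 105.5  -1. ] turn 0.12 | n 3 row [0.0001, 0.0352, -0.0003] [-0.01, 0.03, -0.02]
```

>>> arm_command:
  targets:
    - [[0,0.03,0,0,0,0],[0,0.03,0,0,0,0],[0,0.025,0,0,0,0],[0,0.012,0,0,0,0],[0,0.005,0,0,0,0],[0,0.002,0,0,0,0],[0,0.001,0,0,0,0],[0,0,0,0,0,0],[0,0,0,0,0,0]]

```text
time: 32.08
ee_pos: [0.6116, -0.1181, 0.1244]
eef_rot: [-0.703, 0.077, -0.078, 0.703]
ft_force: [0.5, -0.3, -1.4]
width: 0.0386
```

>>> arm_command:
  targets:
    - [[0,0.001,0,0,0,0],[0,0.001,0,0,0,0],[0,0.001,0,0,0,0],[0,0.0005,0,0,0,0],[0,0,0,0,0,0],[0,0,0,0,0,0]]

```text
time: 32.58
ee_pos: [0.611, -0.1181, 0.1201]
eef_rot: [-0.703, 0.078, -0.078, 0.703]
ft_force: [-2.1, 0.2, 5.2]
width: 0.0384
```

Contact; release, lift, and back away for the final check.

>>> arm_command:
  targets:
    - [[0,0,0,0,0,0],[0,0,0,0,0,0],[0,0,0,0,0,0],[0,0,0,0,0,0],[0,0,0,0,0,0],[0,0,0,0,0,0],[0,0,0,0,0,0],[0,-0.01,0,0,0,0],[0,-0.03,0,0,0,0],[0,-0.04,0,0,0,0],[0,-0.04,0,0,0,0],[0,0,0,0,0,0]]
  hand: 1

```text
time: 33.58
ee_pos: [0.6138, -0.1193, 0.2488]
eef_rot: [-0.703, 0.074, -0.082, 0.703]
ft_force: [1.0, -0.5, 0.6]
width: 0.0868
```

```bash
python3 - <<'E'
from h import *
s=readout.read_state(); print(s["ee_pos"],s["width"])
go(.655,-.235,.30,74.5,n=14)
E
```

```text
[ 0.61378138 -0.1192593   0.24884031] 0.08684958290664346
total [  66.1  -50.6 -103.8] turn 87.15 | n 14 row [-0.0014, -0.0037, -0.0096] [0.03, -6.22, 0.04]
```

>>> arm_command:
  targets:
    - [[-0.0015,-0.02,-0.0095,0,-6.2,0],[-0.0015,-0.02,-0.0095,0,-6.2,0],[-0.0015,-0.01,-0.0095,0,-6.2,0],[-0.0015,0,-0.0095,0,-6.2,0],[-0.0015,0,-0.0095,0,-6.2,0],[-0.0015,0,-0.0095,0,-6.2,0],[-0.0015,0,-0.0095,0,-6.2,0],[-0.0015,0,-0.0095,0,-6.2,0],[-0.0015,0,-0.0095,0,-6.2,0],[-0.0015,0,-0.0095,0,-6.2,0],[-0.0015,0,-0.0095,0,-6.2,0],[-0.0015,0,-0.0095,0,-6.2,0]]

```text
time: 34.58
ee_pos: [0.6342, -0.2238, 0.2904]
eef_rot: [0.606, 0.365, -0.364, -0.606]
ft_force: [1.0, -0.1, 0.2]
width: 0.0867
```

>>> arm_command:
  targets:
    - [[-0.0015,0,-0.0095,0,-6.2,0],[-0.0015,0,-0.0095,0,-6.2,0],[0,0,0,0,0,0],[0,0,0,0,0,0],[0,0,0,0,0,0]]

```text
time: 35.0
ee_pos: [0.6498, -0.2336, 0.2899]
eef_rot: [-0.565, -0.425, 0.425, 0.565]
ft_force: [-0.0, 0.2, 0.1]
width: 0.0869
```

```bash
python3 - <<'E'
from h import *
c,p=snap("wrist"); cv2.imwrite("pics/w16.png",c["pixels"]); np.savez("w16.npz",p=p[0],q=p[1]); print(p[0])
for n in("side","top"): cv2.imwrite(f"pics/{n}1.png",vision.camera(n)["pixels"])
E
```

```text
[ 0.64978862 -0.23360737  0.28988243]
```

View pics/w16.png

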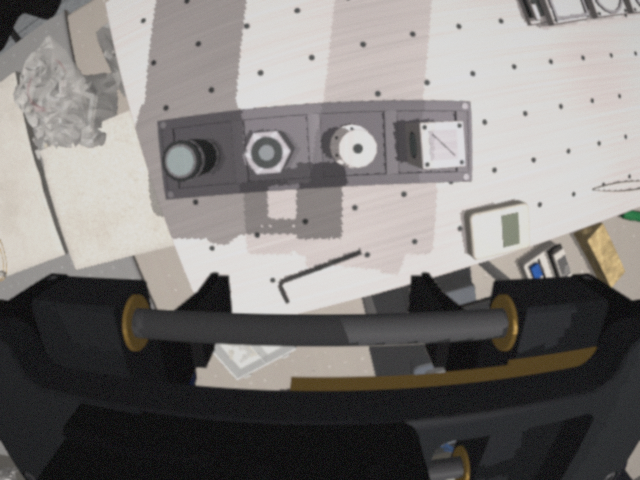

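View pics/side1.png

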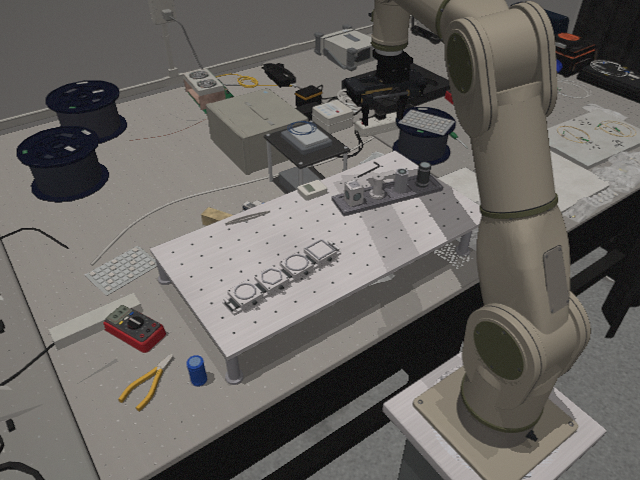

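```bash
python3 - <<'E'
from h import *
c=vision.camera("wrist"); d=np.load("w16.npz"); p=(d["p"],d["q"])
ctr=np.array([.5875,-.2197]);t=np.radians(12.6);u=np.array([np.sin(t),np.cos(t)]);x=np.array([u[1],-u[0]])
for n,a,z in [("lens",(181,161),.170),("coll",(268,152),.166),("ped",(357,148),.168),("split",(445,146),.162)]:
    q=onz(c,*a,z,p)[:2]-ctr; print(n,"rack x,y mm",(q@x*1000).round(1),(q@u*1000).round(1))
r.close_job()
E
```

```text
lens rack x,y mm 1.2 -106.0
coll rack x,y mm 1.0 -36.1
ped rack x,y mm 2.1 31.9
split rack x,y mm 2.5 104.0
the job is handed in; nothing more can be done
```

All four optics are now in the grey rack in reverse order, and I handed the job in at about 35 s of the 112 s allowed. From the left end of the rack they run beam splitter, pedestal, collimator, lens tube (they stood lens tube, collimator, pedestal, splitter on the rail).

- **Placing:** I lowered each optic until the wrist sensor showed it touching the pocket floor (about 3–5 N), then released it and lifted clear.
- **Final check:** The wrist and side cameras showed all four upright in their own pockets with the gripper open and well above. Their tops measured within about 4 mm of the pocket centres, against 9 mm or more of clearance.
- **Pedestal grip:** The gripper closed to 29 mm on the pedestal, so it was holding the 30 mm collar rather than the 24 mm stem. It did not slip.
- **Measuring error:** Wrist-camera distances came out about 1.5% short of the known spacings. That is about 2 mm at the end pockets, too little to affect the fit.

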